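Wedge the ware crate level, pack the two glazed jars and shut the lid

ROBOT

A 7-joint arm with a two-finger parallel gripper is mounted at the origin on the work surface. World frame = base frame: x ahead of the robot, y to its left, z up, the work surface at z = 0. Lengths are in m, angles in rad, forces in N, time in s.
With the tool pointing down it reaches from about 0.4 to 0.85 m from the base axis. Payload 4.4 kg.
Tool frame: the origin (TCP) lies midway between the tips of the shut fingers; the grasp point (between the pads) lies 19 mm behind it; z points along the fingers, y is the direction in which the jaws open and shut (so a half turn about z gives the same grasp; the last joint's range is limited). The gripper opens to 94 mm and grips with 3 to 60 N. Pads are 16 mm wide; open, the fingers measure 119 mm over their backs; the gripper's body (75 mm by 177 mm) begins 78 mm behind the grasp point.
Start: joints at [1.107, 0.628, 0.038, 1.517, -0.027, 0.996, -0.02], TCP at [0.252, -0.599, 0.205] pointing down, gripper open.
Joint ranges: [-3.06, 3.06], [-0.37, 2.12], [-1.25, 1.32], [0.18, 2.47], [-1.1, 4.24], [0.23, 1.98], [-2.94, 2.94]. Speed limits (rad/s): [2.57, 2.57, 3.14, 3.14, 3.14, 3.14, 3.14].

INTERFACE

Orientations are given as a rotation vector (axis times angle).
In Python, from bench import read_state, snapshot, calibration, finish_job gives the robot as it stands.
- The arm moves only by the tool play_rows, never from a script. Its argument "rows" is a list of rows, each an object with "dp": the shift along the tool's x, y, z in cm, a list of three; "angular": the turn, a rotation vector about the tool's x, y, z in degrees, a list of three. A call has 1 to 8 rows; each row is the pose to reach, as a shift and turn from the pose measured when the call began, along the tool's axes at that moment; what a row does not reach only later rows make up. A row lasts 1/10 s, in which the tool goes at most 50 mm and 8.59 degrees, less where a joint would pass 70% of its speed; a pose out of reach is approached as far as the arm can. A call with a gripper value outside its range is refused whole. "jaw" is the finger opening in cm, from 0 to 9.4, set as the call begins (left out, the last holds). The fingers move at their own pace and stop on an object; the grip force is fixed at half the most. Time passes only in rows, so rows that repeat a pose let the fingers close. It gives the time, the measured TCP pose, the force and the opening at its end, in the units of the state.
- read_state(): the state, without advancing time (a new reading comes with each control period).
- snapshot(name): name is "side" or "top" or "wrist"; returns the picture (400x640x3 uint8, red, green, blue); there is no depth.
- calibration(name): a dict with "vfov" (degrees; the focal length in pixels is half the picture's height over the tangent of half this angle, whatever the lens; pixels are square), "cx", "cy" (the principal point, pixels), "distortion" ([k1, k2, p1, p2, k3] as OpenCV has them; the pictures are not rectified), "R" (3x3) and "t" (3): a world point X has camera coordinates R X + t. Camera axes: x right, y down, z forward; pixel columns grow to the right and rows downward; lengths in m; the calibration is good to about 2 mm. A picture is of the moment at which its call begins: read the wrist's pose just before it. calibration takes no time and is no camera call; for the wrist camera it gives the pose at the moment of the call.
- finish_job(): hands the job in, once; it reports no verdict.
The state is a dict: "time_s": time; "joint_pos": joint angles; "qd": joint speeds; "effort": joint torques, N m; "ee_pos": TCP position; "tool_rot": TCP orientation; "ft_force": force on the tool from outside, world axes, zero at the start; "ft_torque": the same for the moment, N m; "width": finger opening in m.
Only numpy, scipy, OpenCV 4.12 (cv2) and the standard library are available. Lean on these libraries where they do the work, as an engineer would, in place of code of your own. Each camera call takes 0.05 s, during which the arm holds its last target. There are 200 camera calls.

TASK

The wooden ware crate droops at its front. Slide the wooden wedge with the orange handle, thin end first, under the crate's front edge until the red pointer on the crate stands inside the yellow band of the gauge, and let go. Then stand the white jar upright in the bay with the white floor and the blue jar in the bay with the blue floor, and swing the lid fully shut, with the pointer still in the band; leave the other ware and the tools where they are and do not tip the jars over.

Things in the scene. Friction and masses are not known exactly. Their poses are not given: they have to be found in the camera images.
- stand: fixed dark steel stand carrying the crate on a hinge; origin on the bench under the crate's middle. +x = the way the wedge is pushed in (from the front to the hinge), y along the front edge. Crate front at x = -80 mm, hinge line at x = +80, 34 high. Front open for the wedge but for rest pads at y beyond +-88 and side rails (20 high) at y +-120 to 144; gauge post 110 high at x -90, y -138
- crate (a joint): tilt of the crate about its rear hinge, rad: -0.10 at rest (front drooping on pads), 0 level, more = front higher. A free hinge: the front is lifted with a few N and sinks back if not supported (crate 0.8 kg)
- front_edge (a point): middle of the underside of the crate's front edge, a round steel bar 12 mm across that rides on the wedge's slope; 155 mm to -x of the hinge, 14.5 mm above the bench at rest, 30 when level. Crate outside: 160 mm (x) by 225 (y), 72 from underside to rim, 10 mm floor, 6 mm walls, a 5 mm divider along x in the middle
- pointer (a point): tip of the red pointer blade (3 mm thick) on the crate's side near its front, 150 mm to -x of the hinge; it rises with the crate's front, 150 mm for each 155 of the front edge
- mark (a point): centre of the yellow band (6 mm high, between two black ones) on the gauge post beside the pointer; fixed during a run, set anew each time at a height of 60 to 68 mm. The pointer is to stand inside the band
- wedge_grip (a point): centre of the wedge's orange handle (36 mm along x, 24 wide in y, from 37 to 87 high), 65 above the underside. Wooden wedge, 0.22 kg, flat on the bench, thin end to its own +x; 44 wide, 37 thick from 25 behind to 25 ahead of the handle's centre, then tapering evenly to 6 at the tip 155 ahead (slope 0.24). It stays where it is left under the crate
- jar_white_mid (a point): white glazed lidded jar, an upright cylinder 46 mm across and 46 high (lid rim 48 across) with a 9 mm knob on top, 55 in all, 0.14 kg; the point lies on its axis 23 mm above its underside. Stands on the bench at the start
- jar_blue_mid (a point): blue glazed lidded jar, an upright cylinder 46 mm across and 46 high (lid rim 48 across) with a 9 mm knob on top, 55 in all, 0.14 kg; the point lies on its axis 23 mm above its underside. Stands on the bench at the start
- bay_white (a point): centre of the white floor of one bay of the crate, on the floor's surface; axes x, y, z as the stand's, tilting with the crate. The bay is 148 mm along x, 104 mm along y and 62 mm deep; open on top
- bay_blue (a point): the same for the bay with the blue floor
- lid (a joint): plywood lid of the crate (162 by 225 by 8 mm, 0.25 kg), angle to the crate in rad: 0 shut, 1.9 wide open against its stop, leaning back; starts at 1.75 to 1.9. Hinged along the crate's rear rim; pushed past upright it sinks shut by itself, softly (damped, in 1 to 2 s)
- lid_edge (a point): middle of the lid's free edge, half-way through its thickness, 162 mm from the lid hinge. A dark wooden tab (60 mm along y, 12 mm thick) sticks out 10 mm beyond it. Pushed or pinched there to close
- lid_hinge (a point): middle of the lid's hinge line, on the crate's rear rim, 72 mm above the crate's hinge
- jar_clay: plain brown clay jar, the same shape as the two glazed jars; to be left alone
- tall_vase: tall clay vase, 140 mm high, 72 mm across; to be left alone
- wrench: wrench lying on the bench; to be left alone
- brush: brush lying on the bench; to be left alone
- bowl: clay bowl, 100 mm across; to be left alone
- spatula: spatula lying on the bench; to be left alone
- glaze_jar: white plastic jar with a green cap, 80 mm high; to be left alone
There are look-alikes about, which are no part of the job. What is meant by the part that bears jar_white_mid is not black or pink, and is the smaller of those in its own colour.

How it is judged:
On the way, in this order (a step that is already met when the one before it is completed fails the run):
1. the wedge carries the crate's front with the pointer in the yellow band, and has been let go (z of pointer in the frame of mark between -0.0035 and 0.0035 m and contact force between wedge and stand above 0.5 N and contact force between the fingers and wedge below 0.1 N), for 0.2 s.
2. both jars stand upright in the bays of their colour, let go, the pointer still in the band on the wedge (all of step 1 and horizontal distance between jar_white_mid and bay_white below 0.06 m and y of jar_white_mid in the frame of bay_white between -0.035 and 0.035 m and z of jar_white_mid in the frame of bay_white between 0.015 and 0.031 m and angle between each of jar_white_mid, jar_blue_mid's own z axis and vertical below 0.2 rad and contact force between the fingers and jar_white below 0.1 N and horizontal distance between jar_blue_mid and bay_blue below 0.06 m and y of jar_blue_mid in the frame of bay_blue between -0.035 and 0.035 m and z of jar_blue_mid in the frame of bay_blue between 0.015 and 0.031 m and contact force between the fingers and jar_blue below 0.1 N), for 0.2 s.
At the end, for the whole second after the job is handed in: The wedge, let go and at rest, carries the crate's front (more than 0.5 N) with the pointer within 3.5 mm of the height of the yellow band's centre; the white and the blue jar stand upright (within 0.2 rad) on the floor of the bay of their own colour, at rest; the lid is shut (joint below 0.05 rad) (all of step 2 and linear speed of each of jar_white, jar_blue, wedge below 0.02 m/s and value of joint lid below 0.05 rad); the robot touches nothing.
It fails at once if a bystander was moved by more than 30 mm (distance of any of jar_clay, tall_vase, wrench, brush, bowl, spatula, glaze_jar from where it was at the start of the episode above 0.03 m).
It fails at once if a jar was tipped over (angle between any of jar_white_mid, jar_blue_mid's own z axis and vertical above 0.9 rad).
It also fails if it takes over 72 s, if anything falls off the work surface, if the arm or the gripper's body presses on something with over 40 N, if the wrist force passes 120 N, or if a joint passes its speed limit or range.

## Working session

There is one attempt and no reset: what is moved stays moved. The work goes in short steps, Python scripts to look and compute and a tool call to move; the robot and the scene stay as the last step left them, time stands still between calls to the robot, and variables do not carry over. Pictures are saved under pics/ and viewed, about 8 in all and at most 12, crops included, and the job is handed in when it is done.

Besides the shell and the picture viewer there is one more tool, called after "Call:" as name(argument=value, ...) on one line, values as JSON. play_rows: Moves the arm, as the interface text tells. Its arguments: {"type":"object","properties":{"rows":{"type":"array"},"jaw":{"type":"number"}},"required":["rows"]}

```bash
mkdir -p pics; ls; cat > h.py <<'E'
import numpy as np, cv2
from bench import read_state, snapshot, calibration, finish_job
def save(name,fn):
    c=calibration(name); im=snapshot(name); cv2.imwrite('pics/'+fn,im[:,:,::-1]); return im,c
def K(c):
    f=200/np.tan(np.radians(c['vfov'])/2); return np.array([[f,0,c['cx']],[0,f,c['cy']],[0,0,1.]])
def ray(c,px):
    p=cv2.undistortPoints(np.array([[px]],float),K(c),np.array(c['distortion'],float))[0,0]
    R=np.array(c['R']);t=np.array(c['t']); d=R.T@np.array([p[0],p[1],1]); return -R.T@t, d/np.linalg.norm(d)
def onz(c,px,z):
    o,d=ray(c,px); return o+d*(z-o[2])/d[2]
def tri(c1,p1,c2,p2):
    o1,d1=ray(c1,p1);o2,d2=ray(c2,p2)
    A=np.stack([d1,-d2],1); s=np.linalg.lstsq(A,o2-o1,rcond=None)[0]
    a=o1+s[0]*d1;b=o2+s[1]*d2; return (a+b)/2,np.linalg.norm(a-b)
def proj(c,X):
    R=np.array(c['R']);t=np.array(c['t']); r,_=cv2.Rodrigues(R)
    return cv2.projectPoints(np.array([X],float),r,t,K(c),np.array(c['distortion'],float))[0][0,0]
E
python3 - <<'E'
from h import *
for n in('top','side'):
    im,c=save(n,n+'0.png'); print(n,c['vfov'],c['distortion'],-np.array(c['R']).T@np.array(c['t']))
print(read_state())
a=cv2.imread('pics/top0.png');b=cv2.imread('pics/side0.png')
E
```

```text
pics
top 43.31081942324427 [-0.08066046  0.          0.          0.          0.        ] [ 0.39085912 -0.00235675  1.32762571]
side 44.039602426746335 [-0.15659871  0.          0.          0.          0.        ] [0.0990838  0.85123504 1.24781742]
{'time_s': 0.1, 'joint_pos': array([ 1.1071694 ,  0.62922691,  0.03842699,  1.51824717, -0.02697828,
        0.99630569, -0.02002065]), 'qd': array([ 0.00191893, -0.00169383,  0.00109816, -0.00174408, -0.00089342,
        0.00203069,  0.00108665]), 'effort': array([ 2.98455496e-03, -5.50789154e+01,  1.14754099e+00, -1.87114602e+01,
       -5.21093141e-02,  1.91470678e-02,  9.42731776e-05]), 'ee_pos': array([ 0.25162329, -0.59867979,  0.20466974]), 'tool_rot': array([-3.07804444e+00, -6.20479056e-01,  5.52936485e-04]), 'ft_force': array([-0.12531324,  0.47288666,  0.02945554]), 'ft_torque': array([-0.00304991,  0.02809363, -0.02830447]), 'width': 0.09377050285494333}
```

View pics/top0.png

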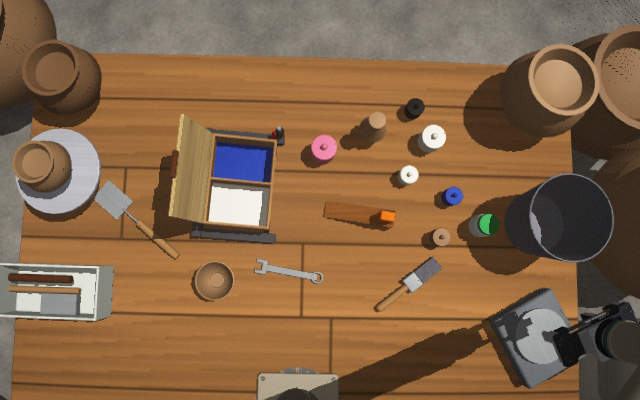

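View pics/side0.png

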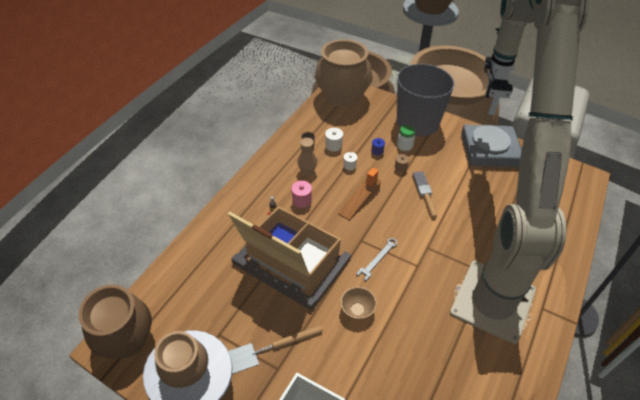

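The top view shows the crate at about (240,180), open front to the right (-y world), and gauge post at (280,133). The wedge handle is at (387,216) with its thin end left at (325,208). The small white jar is at (408,175), the larger white look-alike at (432,138), and blue at (453,196). The side view agrees.

```bash
cat >> h.py <<'E'
def blob(im,lo,hi,box,minA=8):
    x0,y0,x1,y1=box; hsv=cv2.cvtColor(im,cv2.COLOR_RGB2HSV)
    m=cv2.inRange(hsv,np.array(lo),np.array(hi)); k=np.zeros_like(m); k[y0:y1,x0:x1]=m[y0:y1,x0:x1]
    n,l,s,c=cv2.connectedComponentsWithStats(k)
    return sorted([(int(s[i,4]),c[i].round(1).tolist(),s[i,:4].tolist()) for i in range(1,n) if s[i,4]>=minA],reverse=True)[:3]
E
python3 - <<'E'
from h import *
I={n:cv2.imread(f'pics/{n}0.png')[:,:,::-1].copy() for n in('top','side')}; C={n:calibration(n) for n in I}
W=((0,0,140),(180,70,255));B=((110,120,40),(130,255,255));O=((5,200,150),(15,255,255))
boxes={'white':(W,(395,160,425,190),(340,148,360,175)),'blue':(B,(438,182,470,212),(368,135,388,160)),'orange':(O,(370,200,405,230),(362,165,382,195)),
'bigwhite':(W,(415,120,450,155),(322,122,346,155))}
for k,(cl,bt,bs) in boxes.items():
    a=blob(I['top'],*cl,bt);b=blob(I['side'],*cl,bs); print(k,a,b)
    if a and b: print(tri(C['top'],a[0][1],C['side'],b[0][1]), onz(C['top'],a[0][1],.046))
for k,z in (('white',.075),('blue',.075)): pass
cr=cv2.resize(I['top'][100:250,160:420],None,fx=3,fy=3,interpolation=cv2.INTER_CUBIC)
cv2.imwrite('pics/topcrop.png',cr[:,:,::-1])
# corners of the bays
for k,cl in (('bayW',((0,0,140),(180,60,255))),('bayB',B)):
    for s in blob(I['top'],*cl,(200,135,276,232))[:1]: print(k,s,onz(C['top'],s[1],.034))
E
```

```text
white [(260, [409.0, 173.9], [400, 165, 19, 19])] [(127, [350.1, 156.8], [343, 152, 15, 11])]
(array([ 0.6187141 , -0.27843443,  0.04492525]), np.float64(0.005799180761377691)) [ 0.61576056 -0.2791185   0.046     ]
blue [(255, [452.9, 195.7], [444, 187, 19, 18])] [(82, [378.1, 142.9], [373, 139, 11, 9])]
(array([ 0.56474617, -0.39411724,  0.04431729]), np.float64(0.006664300844544552)) [ 0.56137    -0.39468527  0.046     ]
orange [(132, [387.5, 215.5], [381, 210, 14, 12])] []
bigwhite [(442, [433.6, 136.2], [422, 125, 24, 24])] [(197, [333.8, 133.6], [325, 127, 19, 14])]
(array([ 0.71788854, -0.34049887,  0.06050237]), np.float64(0.00651211921690605)) [ 0.71844748 -0.34535598  0.046     ]
bayW (1765, [235.1, 205.9], [209, 186, 54, 40]) [0.5227329  0.16929372 0.034     ]
bayB (1925, [242.6, 161.8], [213, 142, 60, 40]) [0.63861043 0.15449493 0.034     ]
```

View pics/topcrop.png

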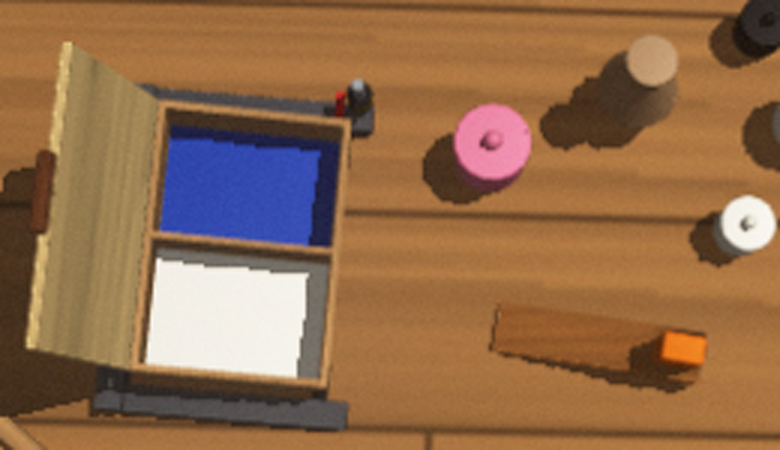

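The crop shows the rim corners: front (348,120) and (326,388), rear (160,102) and (135,370). The wedge tip corners are (498,305) and (491,350), and the handle top is at (684,348).

```bash
python3 - <<'E'
from h import *
c=calibration('top'); P=lambda x,y,z: onz(c,(160+x/3-.33,100+y/3-.33),z)
fr,fl,rr,rl=P(349,119,.09),P(325,388,.09),P(160,102,.106),P(134,370,.106)
print(fr,fl,rr,rl,'len',np.linalg.norm(fr-fl),np.linalg.norm(fr-rr),np.linalg.norm(fl-rl),np.linalg.norm(rr-rl))
ux=(rr+rl-fr-fl)[:2]; uy=(fl+rl-fr-rr)[:2]
print('yaw from x',np.degrees(np.arctan2(ux[1],ux[0])),'from y',np.degrees(np.arctan2(uy[1],uy[0]))+90)
print('centre',(fr+fl+rr+rl)/4)
t=(P(498,305,.006)+P(491,350,.006))/2; h=P(684,348,.087)
print('wedge',t,h,np.linalg.norm((t-h)[:2]),np.degrees(np.arctan2(*(t-h)[1::-1])))
print('post', P(359,85,.11))
print(onz(c,(387.5,215.5),.08))
E
```

```text
[0.68731697 0.06632319 0.09      ] [0.46202514 0.07905382 0.09      ] [0.69394794 0.22202093 0.106     ] [0.47195843 0.23264134 0.106     ] len 0.22565122690141223 0.15665808446472582 0.15473783836079769 0.22224341514765436
yaw from x 86.93436110498578 from y 267.0114948619763
centre [0.57881212 0.15000982 0.098     ]
wedge [ 0.52344037 -0.0625129   0.006     ] [ 0.50183797 -0.21634711  0.087     ] 0.1553435732979571 82.006425697979
post [0.71150397 0.05787882 0.11      ]
[ 0.5028812  -0.21712454  0.08      ]
```

```bash
cat >> h.py <<'E'
from scipy.spatial.transform import Rotation as Ro
O=np.array([.579,.155]); YAW=np.radians(86.97)
def s2w(x,y): return O+np.array([x*np.cos(YAW)-y*np.sin(YAW), x*np.sin(YAW)+y*np.cos(YAW)])
def w2s(p):
    d=np.array(p[:2])-O; return np.array([d[0]*np.cos(YAW)+d[1]*np.sin(YAW), -d[0]*np.sin(YAW)+d[1]*np.cos(YAW)])
def go(p,yaw=None,R=None):
    """print the move (tool axes, cm/deg) from now to TCP p with tool x at yaw (deg), pointing down"""
    s=read_state(); R0=Ro.from_rotvec(s['tool_rot'])
    if R is None: R=Ro.from_euler('z',yaw,degrees=True)*Ro.from_rotvec([np.pi,0,0])
    d=R0.inv().apply(np.array(p)-s['ee_pos'])*100; a=np.degrees((R0.inv()*R).as_rotvec())
    print('dp',d.round(2).tolist(),'ang',a.round(1).tolist(),'rows %.1f'%max(np.linalg.norm(d)/5,np.linalg.norm(a)/8.59)); return d,a
E
python3 -c "
from h import *
go([.502,-.2165,.19],82)
print(w2s([.502,-.2165]))"
```

```text
dp [37.89, -25.53, 1.51] ang [-0.1, -0.0, -59.2] rows 9.1
[-0.37505077  0.0572553 ]
```

Call:
play_rows(rows=[{"dp": [5,-3.3,0],"angular": [0,0,-8]},{"dp": [9,-6,0],"angular": [0,0,-16]},{"dp": [13,-8.8,0],"angular": [0,0,-24]},{"dp": [17,-11.5,0],"angular": [0,0,-32]},{"dp": [21,-14.2,0],"angular": [0,0,-40]},{"dp": [25,-17,0],"angular": [0,0,-48]},{"dp": [29,-19.6,0],"angular": [0,0,-56]},{"dp": [33,-22.3,0],"angular": [0,0,-59]}], jaw=6)

```text
time_s: 0.9
ee_pos: [0.4701, -0.2633, 0.2049]
tool_rot: [-2.369, -2.06, -0.001]
ft_force: [0.6, -0.2, 1.4]
width: 0.0599
```

```bash
python3 -c "
from h import *
im,c=save('wrist','w1.png'); print(read_state()['ee_pos'],c['vfov'],-np.array(c['R']).T@np.array(c['t']),c['R'])
go([.502,-.2165,.15],82)
"
```

```text
[ 0.47603477 -0.25368972  0.20531794] 69.02005089291072 [ 0.48160144 -0.17967911  0.38417345] [[ 9.90454854e-01 -1.37836288e-01 -5.83749900e-04]
 [-1.31901298e-01 -9.49020065e-01  2.86291747e-01]
 [-4.00153821e-02 -2.83482053e-01 -9.58142315e-01]]
dp [3.97, 2.09, 5.57] ang [0.2, -0.5, 0.7] rows 1.4
```

View pics/w1.png

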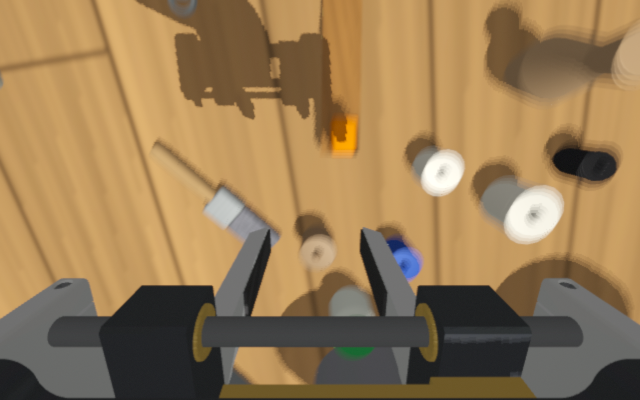

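The wrist camera sits ahead of the tool (+x) and looks back. The orange handle top is at (344,133), the small white jar at (440,171), blue at (404,257), and clay at (318,252). I'll refine those positions from this view.

```bash
python3 - <<'E'
from h import *
im=cv2.imread('pics/w1.png')[:,:,::-1].copy()
c=calibration('wrist') # arm may have settled since; note
# rebuild pose of picture time
R=np.array([[ 9.90454854e-01,-1.37836288e-01,-5.83749900e-04],[-1.31901298e-01,-9.49020065e-01,2.86291747e-01],[-4.00153821e-02,-2.83482053e-01,-9.58142315e-01]])
c['R']=R; c['t']=-R@np.array([0.48160144,-0.17967911,0.38417345])
o=blob(im,(5,200,150),(15,255,255),(320,100,370,170)); print(o)
x,y,w,h=o[0][2]; print('handle top c',onz(c,(344,126),.087), [onz(c,p,.087).round(4).tolist() for p in((x,y),(x+w,y+h*.7))])
w_=blob(im,(0,0,190),(180,40,255),(412,140,468,200)); print(w_,onz(c,(442,172),.05))
b=blob(im,(110,120,40),(130,255,255),(384,230,424,285)); print(b,onz(c,(406,259),.05))
print(read_state()['ee_pos'])
go([.502,-.2165,.15],82)
E
```

```text
[]Traceback (most recent call last):
  File "<stdin>", line 8, in <module>
IndexError: list index out of range
```

```bash
cat > j.py <<'E'
from h import *
import sys
im,c=save('wrist',sys.argv[1])
hsv=cv2.cvtColor(im,cv2.COLOR_RGB2HSV); m=cv2.inRange(hsv,(10,225,215),(22,255,255))
n,l,s,cc=cv2.connectedComponentsWithStats(m)
for i in range(1,n):
    if s[i,4]>60: print('orange',s[i],cc[i],onz(c,cc[i],.08))
g=[('white',(0,0,150),(180,60,255)),('blue',(110,120,40),(130,255,255))]
for k,lo,hi in g:
    for a,ct,bb in blob(im,lo,hi,(0,0,640,300),300): 
        print(k,a,ct,bb,onz(c,ct,.046))
print(read_state()['ee_pos'])
E
python3 j.py w2.png; python3 -c "
from h import *
im=cv2.imread('pics/w2.png'); h=cv2.cvtColor(im,cv2.COLOR_BGR2HSV); print(h[115:170:5,300:400:10].tolist()[4])
go([.502,-.2165,.15],82)"
```

```text
orange [327 136  22  33 616] [337.34090909 153.56818182] [ 0.50476167 -0.21576728  0.08      ]
white 2019 [522.3, 229.7] [495, 205, 55, 50] [ 0.72826466 -0.34555738  0.046     ]
white 1189 [433.8, 187.3] [414, 167, 40, 40] [ 0.61801756 -0.27584544  0.046     ]
white 803 [217.4, 218.6] [198, 201, 40, 36] [ 0.35084116 -0.28206101  0.046     ]
[ 0.4739229  -0.25732341  0.20522002]
[[17, 129, 197], [16, 139, 121], [15, 161, 106], [17, 255, 199], [16, 255, 146], [16, 160, 172], [17, 130, 190], [17, 132, 188], [17, 127, 205], [17, 128, 204]]
dp [4.38, 2.24, 5.55] ang [0.1, -0.4, 0.5] rows 1.5
```

Call:
play_rows(rows=[{"dp": [4.3,2.3,3],"angular": [0,0,0.5]},{"dp": [4.3,2.3,5.5],"angular": [0,0,0.5]},{"dp": [4.3,2.3,8.5],"angular": [0,0,0.5]},{"dp": [4.3,2.3,11.5],"angular": [0,0,0.5]},{"dp": [4.3,2.3,14],"angular": [0,0,0.5]},{"dp": [4.3,2.3,15.2],"angular": [0,0,0.5]},{"dp": [4.3,2.3,15.2],"angular": [0,0,0.5]}])

```text
time_s: 1.7
ee_pos: [0.5013, -0.2166, 0.052]
tool_rot: [-2.366, -2.057, -0.006]
ft_force: [-0.2, 0.6, -0.9]
width: 0.06
```

```bash
python3 -c "
from h import *
s=read_state(); print(s['ee_pos'],s['ft_force'])
go([.503,-.216,.050],82)"
```

```text
[ 0.50129969 -0.21663559  0.05198108] [-0.15556167  0.56417129 -0.89883874]
dp [0.09, 0.16, 0.2] ang [-0.1, -0.4, 0.0] rows 0.1
```

Call:
play_rows(rows=[{"dp": [0,0.1,0.1],"angular": [0,0,0]},{"dp": [0,0.1,0.1],"angular": [0,0,0]},{"dp": [0,0.1,0.1],"angular": [0,0,0]},{"dp": [0,0.1,0.1],"angular": [0,0,0]}], jaw=1.5)

```text
time_s: 2.1
ee_pos: [0.5028, -0.2171, 0.0518]
tool_rot: [-2.368, -2.058, -0.007]
ft_force: [0.3, 0.3, 0.4]
width: 0.0314
```

```bash
python3 -c "
from h import *
s=read_state(); print(s['ee_pos'],s['ft_force'],s['width'])
p=s2w(-.26,.03);print(p); go([*p,s['ee_pos'][2]+.004],86.97)"
```

```text
[ 0.50284868 -0.21706081  0.05184296] [0.28099373 0.33460403 0.43856918] 0.03139974500593343
[ 0.53529864 -0.10305075]
dp [11.74, 1.62, -0.33] ang [-0.0, -0.4, -5.0] rows 2.4
```

Still closing (31 mm against a 24 mm handle); wait, then lift slightly and move.

Call:
play_rows(rows=[{"dp": [0,0,0],"angular": [0,0,0]},{"dp": [0,0,0],"angular": [0,0,0]},{"dp": [0,0,-0.4],"angular": [0,0,0]},{"dp": [3,0.4,-0.4],"angular": [0,0,-2]},{"dp": [6,0.8,-0.4],"angular": [0,0,-4]},{"dp": [9,1.2,-0.4],"angular": [0,0,-5]},{"dp": [11.7,1.6,-0.4],"angular": [0,0,-5]},{"dp": [11.7,1.6,-0.4],"angular": [0,0,-5]}])

```text
time_s: 2.9
ee_pos: [0.5364, -0.0979, 0.0568]
tool_rot: [-2.267, -2.166, -0.012]
ft_force: [0.5, 0.9, -2.5]
width: 0.024
```

```bash
python3 -c "
from h import *
s=read_state(); print(s['ee_pos'],s['ft_force'],s['width'],w2s(s['ee_pos']))
im,c=save('top','top1.png')
print(proj(c,[*s2w(-.07,0),.1]))
go([*s2w(-.26,.03),.052],86.97)
cv2.imwrite('pics/tc1.png',cv2.resize(im[90:250,160:420],None,fx=3,fy=3,interpolation=cv2.INTER_CUBIC)[:,:,::-1])"
```

```text
[ 0.53636598 -0.09793841  0.05683874] [ 0.51370337  0.85983961 -2.48753945] 0.02402104780631645 [-0.25483839  0.02920439]
[266.75500331 182.66176811]
dp [-0.21, 0.0, 0.47] ang [0.0, -0.4, 0.3] rows 0.1
```

View pics/tc1.png

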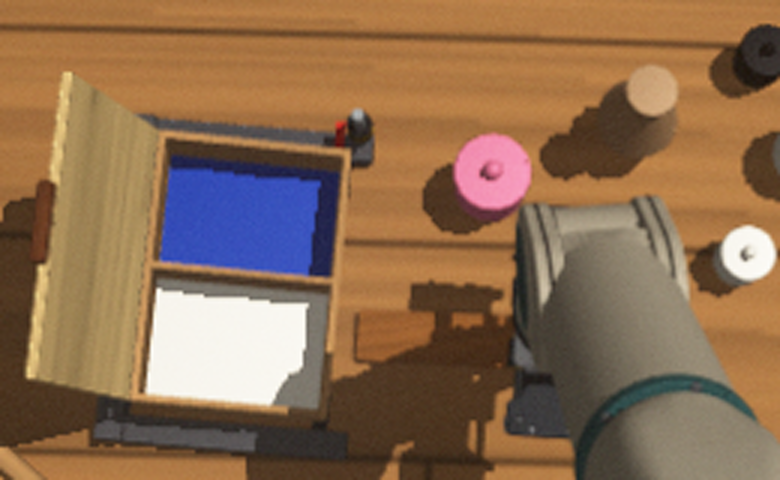

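Call:
play_rows(rows=[{"dp": [0.5,0,0.45],"angular": [0,0,0.3]},{"dp": [2,0,0.45],"angular": [0,0,0.3]},{"dp": [4,0,0.45],"angular": [0,0,0.3]},{"dp": [6,0,0.45],"angular": [0,0,0.3]},{"dp": [8,0,0.45],"angular": [0,0,0.3]},{"dp": [9.5,0,0.45],"angular": [0,0,0.3]},{"dp": [10.5,0,0.45],"angular": [0,0,0.3]},{"dp": [10.5,0,0.45],"angular": [0,0,0.3]}])

```text
time_s: 3.75
ee_pos: [0.5396, 0.0037, 0.0525]
tool_rot: [-2.276, -2.157, -0.006]
ft_force: [0.7, 0.5, -5.6]
width: 0.0239
```

```bash
python3 -c "
from h import *
s=read_state(); print(s['ee_pos'],s['ft_force'],s['width'],w2s(s['ee_pos']),s['joint_pos'])
"
```

```text
[0.53958916 0.0037434  0.0524657 ] [ 0.7315119   0.45422059 -5.64442935] 0.02388818551904068 [-0.15312835  0.0313605 ] [ 0.05749211  0.7006441  -0.17009634  1.94964807  0.21215287  0.50863768
 -0.31262392]
```

```bash
cat >> h.py <<'E'
G=np.array([*s2w(-.085,-.13),.064])
def view(head,dep,dist,G=G,side=1):
    c=calibration('wrist');s=read_state();R0=Ro.from_rotvec(s['tool_rot'])
    Rc=np.array(c['R']); Lt=R0.inv().apply(Rc[2]); pc=R0.inv().apply(-Rc.T@np.array(c['t'])-s['ee_pos'])
    h,d=np.radians([head,dep]); L=np.array([np.cos(h)*np.cos(d),np.sin(h)*np.cos(d),-np.sin(d)])
    left=np.array([-np.sin(h),np.cos(h),0])*side
    # rotation taking Lt->L, tool y perpendicular: tool x mostly 'left'
    yt=np.array([0,1,0]); xt=np.cross(yt,Lt); yw=np.cross(L,left)
    R=Ro.align_vectors([L,yw],[Lt,yt])[0]
    P=G-dist*L; tcp=P-R.apply(pc); print('cam',P.round(3),'tcp',tcp.round(3),'toolz',R.apply([0,0,1]).round(2),'toolx',R.apply([1,0,0]).round(2)); return tcp,R
E
python3 -c "
from h import *
c=calibration('top'); print('pink',onz(c,(323.5,150),.05),'G',G)
for a in ((40,40,.3),(40,50,.3),(60,45,.3),(20,45,.3)):
    print(a); t,R=view(*a); go(t,R=R)
"
```

```text
pink [ 0.67196735 -0.05512082  0.05      ] G [0.70432526 0.06324718 0.064     ]
(40, 40, 0.3)
cam [ 0.528 -0.084  0.257] tcp [ 0.662 -0.011  0.131] toolz [ 0.38  0.69 -0.62] toolx [-0.78  0.59  0.19]
dp [-0.72, 12.34, -7.89] ang [-41.6, 33.4, -47.4] rows 8.3
(40, 50, 0.3)
cam [ 0.557 -0.061  0.294] tcp [ 0.672 -0.002  0.144] toolz [ 0.29  0.62 -0.73] toolx [-0.76  0.61  0.22]
dp [0.17, 13.28, -9.17] ang [-31.9, 30.0, -46.9] rows 7.5
(60, 45, 0.3)
cam [ 0.598 -0.12   0.276] tcp [ 0.693 -0.015  0.138] toolz [ 0.09  0.73 -0.68] toolx [-0.93  0.3   0.2 ]
dp [-1.0, 15.44, -8.57] ang [-31.4, 38.8, -65.9] rows 9.6
(20, 45, 0.3)
cam [ 0.505 -0.009  0.276] tcp [0.646 0.01  0.138] toolz [ 0.54  0.5  -0.68] toolx [-0.52  0.83  0.2 ]
dp [1.28, 10.53, -8.54] ang [-41.0, 24.4, -28.4] rows 6.5
```

Call:
play_rows(rows=[{"dp": [0,0,0]},{"dp": [0,0,0]},{"dp": [0,0,0]},{"dp": [0,0,-1]},{"dp": [0,0,-4]},{"dp": [0,0,-8]},{"dp": [0,0,-11]}], jaw=5)

```text
$.rows[0]: bad value
```

Call:
play_rows(rows=[{"dp": [0,0,0],"angular": [0,0,0]},{"dp": [0,0,0],"angular": [0,0,0]},{"dp": [0,0,0],"angular": [0,0,0]},{"dp": [0,0,-1],"angular": [0,0,0]},{"dp": [0,0,-4],"angular": [0,0,0]},{"dp": [0,0,-8],"angular": [0,0,0]},{"dp": [0,0,-11],"angular": [0,0,0]},{"dp": [0,0,-11],"angular": [0,0,0]}], jaw=5)

```text
time_s: 4.55
ee_pos: [0.543, 0.0032, 0.1673]
tool_rot: [2.28, 2.16, 0.017]
ft_force: [-0.4, -0.5, -0.4]
width: 0.0501
```

```bash
python3 -c "
from h import *
print(read_state()['ee_pos']); t,R=view(40,40,.3); go(t,R=R)
"
```

```text
[0.54297178 0.00323042 0.16729627]
cam [ 0.528 -0.084  0.257] tcp [ 0.662 -0.011  0.131] toolz [ 0.38  0.69 -0.62] toolx [-0.78  0.59  0.19]
dp [-0.76, 11.98, 3.7] ang [-41.1, 33.6, -47.3] rows 8.3
```

Call:
play_rows(rows=[{"dp": [-0.1,1.5,0],"angular": [-5,4.1,-5.8]},{"dp": [-0.2,3,0],"angular": [-10,8.2,-11.6]},{"dp": [-0.3,4.5,0.5],"angular": [-15,12.3,-17.4]},{"dp": [-0.4,6,1],"angular": [-20,16.4,-23.2]},{"dp": [-0.5,7.5,2],"angular": [-25,20.5,-29]},{"dp": [-0.6,9,2.5],"angular": [-30,24.6,-34.8]},{"dp": [-0.7,10.5,3],"angular": [-35,28.7,-40.6]},{"dp": [-0.8,12,3.7],"angular": [-40,32.8,-46.4]}])

```text
time_s: 5.35
ee_pos: [0.6628, -0.0127, 0.1315]
tool_rot: [1.028, 2.547, 1.278]
ft_force: [0.3, 0.9, -0.6]
width: 0.0499
```

```bash
python3 -c "
from h import *
print(read_state()['ee_pos'],read_state()['joint_pos']); im,c=save('wrist','g1.png'); import json
json.dump({k:np.array(v).tolist() for k,v in c.items()},open('g1.json','w')); p=proj(c,G).astype(int);print(p)
x0=max(0,min(p[0]-100,440));y0=max(0,min(p[1]-75,250)); print(x0,y0)
cv2.imwrite('pics/g1c.png',cv2.resize(im[y0:y0+150,x0:x0+200],None,fx=4,fy=4,interpolation=cv2.INTER_CUBIC)[:,:,::-1])
"
```

```text
[ 0.66283229 -0.01267306  0.13152774] [ 1.03884494  1.13683376 -1.12356434  1.83139966  0.2206031   0.41641089
  1.00391627]
[317 192]
217 117
```

View pics/g1c.png

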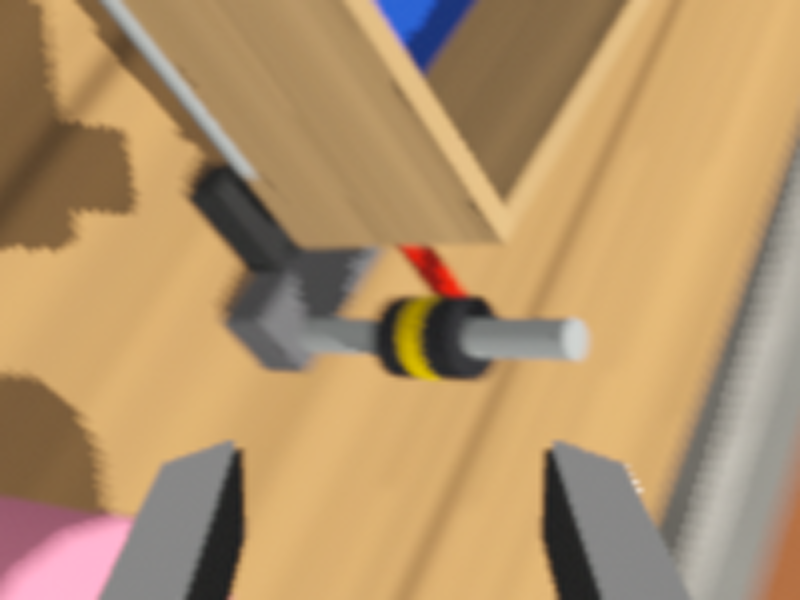

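The gauge view is good. The post lies horizontally in the crop with up to the right. The yellow band centre is at crop (415,338), the red blade runs from (410,247) to (457,293), and the post top is at (575,340). Now I'll convert these to heights.

```bash
cat > gz.py <<'E'
from h import *
import json,sys
n=sys.argv[1]; c=json.load(open(n+'.json')); im=cv2.imread(f'pics/{n}.png')[:,:,::-1].copy()
hsv=cv2.cvtColor(im,cv2.COLOR_RGB2HSV)
U=np.array([np.cos(YAW),np.sin(YAW),0])
def onplane(px,q,nrm):
    o,d=ray(c,px); return o+d*((q-o)@nrm)/(d@nrm)
ax=np.array([*s2w(-.09,-.138),0]); o,_=ray(c,(320,200)); v=o-ax; v[2]=0; v/=np.linalg.norm(v)
box=(slice(100,300),slice(150,450))
def cen(lo,hi):
    m=np.zeros(im.shape[:2],np.uint8); m[box]=cv2.inRange(hsv,lo,hi)[box]; nn,l,s,cc=cv2.connectedComponentsWithStats(m); i=1+s[1:,4].argmax(); return m,l==i,s[i],cc[i]
_,my,sy,cy=cen((22,180,120),(35,255,255)); print('yellow px',sy,cy)
yz=onplane(cy,ax+.010*v,v); print('yellow',yz,'resid along y',w2s(yz))
_,mr,sr,cr=cen((0,180,120),(6,255,255)); print('red px',sr,cr)
ys,xs=np.nonzero(mr)
P=np.array([onplane((x,y),np.array([*s2w(-.07,0),0]),U) for x,y in zip(xs,ys)])
print('red z min/mean/max',P[:,2].min(),P[:,2].mean(),P[:,2].max(),'stand y',[w2s(p)[1].round(4) for p in P[[0,-1]]])
print('pointer-mark mm',1000*(P[:,2].mean()-yz[2]))
E
python3 gz.py g1; python3 -c "
from h import *;import json
c=json.load(open('g1.json'));print(proj(c,[*s2w(-.09,-.138),.11]),'seen',217+575/4,117+340/4)"
```

```text
yellow px [316 191  11  21 123] [320.00813008 201.56910569]
yellow [0.70406494 0.0518111  0.07365507] resid along y [-0.09643386 -0.13034455]
red px [318 179  15  12  79] [324.92405063 184.4556962 ]
red z min/mean/max 0.05881672348515346 0.06356009015275936 0.0681132323405503 stand y [np.float64(-0.1247), np.float64(-0.1421)]
pointer-mark mm -10.094981596887417
[356.46031094 202.19194314] seen 360.75 202.0
```

The view puts the pointer about 9–10 mm below the yellow band. The post top projects about 4 px off, so absolute heights carry a common offset of about 5 mm. I'll regrip, push about 30 mm, and look again.

```bash
python3 -c "
from h import *
go([.5396,.0035,.165],87)"
```

```text
dp [11.55, -2.48, -6.27] ang [40.4, -33.5, 44.8] rows 8.0
```

Call:
play_rows(rows=[{"dp": [1.5,-0.3,-0.9],"angular": [5,-4.2,5.6]},{"dp": [3,-0.6,-1.8],"angular": [10,-8.4,11.2]},{"dp": [4.5,-0.9,-2.6],"angular": [15,-12.6,16.8]},{"dp": [6,-1.3,-3.3],"angular": [20,-16.8,22.4]},{"dp": [7.5,-1.6,-4.1],"angular": [25,-21,28]},{"dp": [9,-1.9,-4.9],"angular": [30,-25.1,33.6]},{"dp": [10.5,-2.2,-5.7],"angular": [35,-29.3,39.2]},{"dp": [11.6,-2.5,-6.3],"angular": [40.4,-33.5,44.8]}])

```text
time_s: 6.2
ee_pos: [0.5378, 0.004, 0.1671]
tool_rot: [2.279, 2.16, -0.001]
ft_force: [0.6, 0.1, -0.7]
width: 0.05
```

```bash
python3 j.py w3.png | grep -v white; python3 -c "
from h import *
go([.5396,.0037,.052],87)"
```

```text
orange [303 184  25  34 781] [314.81434059 200.13572343] [0.53769852 0.00508966 0.08      ]
blue 10465 [413.6, 53.8] [364, 0, 106, 111] [0.63744992 0.13336402 0.046     ]
[0.54014126 0.01019897 0.16744892]
dp [-0.64, -0.03, 11.55] ang [0.1, 0.1, 0.2] rows 2.3
```

Call:
play_rows(rows=[{"dp": [-0.6,0,4],"angular": [0,0,0]},{"dp": [-0.6,0,8],"angular": [0,0,0]},{"dp": [-0.6,0,11],"angular": [0,0,0]},{"dp": [-0.6,0,11.5],"angular": [0,0,0]},{"dp": [-0.6,0,11.5],"angular": [0,0,0]}])

```text
time_s: 6.75
ee_pos: [0.5391, 0.0036, 0.0518]
tool_rot: [-2.275, -2.166, 0.001]
ft_force: [0.2, 0.9, 1.6]
width: 0.0503
```

Call:
play_rows(rows=[{"dp": [0,0,0],"angular": [0,0,0]},{"dp": [0,0,0],"angular": [0,0,0]},{"dp": [0,0,0],"angular": [0,0,0]},{"dp": [0,0,0],"angular": [0,0,0]},{"dp": [0,0,0],"angular": [0,0,0]}], jaw=1.5)

```text
time_s: 7.25
ee_pos: [0.5398, 0.0035, 0.0528]
tool_rot: [2.275, 2.166, 0.001]
ft_force: [-0.7, -0.3, 7.3]
width: 0.0237
```

```bash
python3 -c "
from h import *
s=read_state(); print(s['ee_pos'],s['ft_force'],s['width'],w2s(s['ee_pos']))
go([*s2w(-.122,.0314),.052],86.97)"
```

```text
[0.53978111 0.00349395 0.05281863] [-0.73320674 -0.26323803  7.31304607] 0.02374856621970584 [-0.15336731  0.03115563]
dp [3.14, -0.01, 0.08] ang [0.1, 0.0, 0.2] rows 0.6
```

Call:
play_rows(rows=[{"dp": [0.6,0,-0.05],"angular": [0,0,0]},{"dp": [1.2,0,-0.05],"angular": [0,0,0]},{"dp": [1.9,0,-0.05],"angular": [0,0,0]},{"dp": [2.5,0,-0.05],"angular": [0,0,0]},{"dp": [3.1,0,-0.05],"angular": [0,0,0]},{"dp": [3.1,0,-0.05],"angular": [0,0,0]},{"dp": [3.1,0,-0.05],"angular": [0,0,0]}])

```text
time_s: 7.95
ee_pos: [0.5409, 0.0334, 0.0531]
tool_rot: [2.275, 2.165, -0.002]
ft_force: [0.4, -4.2, -2.3]
width: 0.024
```

Call:
play_rows(rows=[{"dp": [0,0,0],"angular": [0,0,0]},{"dp": [0,0,0],"angular": [0,0,0]},{"dp": [0,0,0],"angular": [0,0,0]},{"dp": [0,0,-1],"angular": [0,0,0]},{"dp": [0,0,-5],"angular": [0,0,0]},{"dp": [0,0,-9],"angular": [0,0,0]},{"dp": [0,0,-11.5],"angular": [0,0,0]},{"dp": [0,0,-11.5],"angular": [0,0,0]}], jaw=5)

```text
time_s: 8.75
ee_pos: [0.5438, 0.0342, 0.1725]
tool_rot: [2.271, 2.162, 0.009]
ft_force: [0.9, -0.3, -0.4]
width: 0.0501
```

```bash
python3 -c "
from h import *
s=read_state(); print(s['ee_pos'],w2s(s['ee_pos']))
t,R=view(40,40,.3); go(t,R=R)
t,R=view(40,30,.33); go(t,R=R)"
```

```text
[0.54376508 0.03416497 0.17251352] [-0.12252858  0.02879846]
cam [ 0.528 -0.084  0.257] tcp [ 0.662 -0.011  0.131] toolz [ 0.38  0.69 -0.62] toolx [-0.78  0.59  0.19]
dp [-3.88, 12.04, 4.24] ang [-41.3, 33.9, -46.9] rows 8.3
cam [ 0.485 -0.12   0.229] tcp [ 0.635 -0.034  0.131] toolz [ 0.45  0.75 -0.48] toolx [-0.81  0.57  0.14]
dp [-6.36, 9.37, 4.2] ang [-51.0, 37.2, -47.1] rows 9.2
```

Take the lower view (depression 30°).

Call:
play_rows(rows=[{"dp": [-0.8,1.1,0],"angular": [-5.5,4,-5.1]},{"dp": [-1.5,2.2,0],"angular": [-11,8,-10.2]},{"dp": [-2.2,3.3,0.5],"angular": [-16.5,12,-15.3]},{"dp": [-3,4.4,1],"angular": [-22,16,-20.4]},{"dp": [-3.8,5.5,2],"angular": [-27.5,20,-25.5]},{"dp": [-4.6,6.8,2.8],"angular": [-33,24.1,-30.6]},{"dp": [-5.4,8,3.5],"angular": [-38.5,28.1,-35.7]},{"dp": [-6.2,9,4],"angular": [-44,32.1,-40.8]}])

```text
time_s: 9.55
ee_pos: [0.6257, -0.0259, 0.1356]
tool_rot: [1.398, 2.465, 1.058]
ft_force: [0.9, 0.3, -1.1]
width: 0.05
```

```bash
cat > gs.py <<'E'
from h import *; import json,sys
n=sys.argv[1]
im,c=save('wrist',n+'.png'); json.dump({k:np.array(v).tolist() for k,v in c.items()},open(n+'.json','w')); p=proj(c,G).astype(int);print(p)
x0=max(0,min(p[0]-75,490));y0=max(0,min(p[1]-50,300)); print('crop origin',x0,y0)
cv2.imwrite('pics/'+n+'c.png',cv2.resize(im[y0:y0+100,x0:x0+150],None,fx=5,fy=5,interpolation=cv2.INTER_CUBIC)[:,:,::-1])
E
python3 gs.py g2; python3 gz.py g2
```

```text
[351 180]
crop origin 276 130
yellow px [352 179   9  18  89] [354.83146067 188.05617978]
yellow [0.7031258  0.05331754 0.07345156] resid along y [-0.09497916 -0.12932709]
red px [357 167  14  12  76] [364.89473684 171.59210526]
red z min/mean/max 0.06577556311842694 0.07136731500645549 0.07816220859474751 stand y [np.float64(-0.1276), np.float64(-0.1503)]
pointer-mark mm -2.0842499416645066
```

View pics/g2c.png

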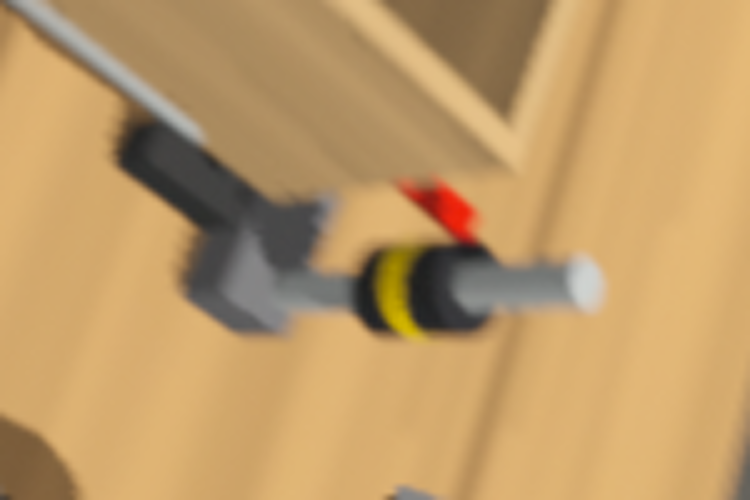

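The view shows the pointer now about level with the yellow/upper-black region. The red blade end is at crop (465,225), yellow at (398,290), and the post top at (588,283). A lower view will reduce the parallax doubt.

```bash
python3 -c "
from h import *
for a in ((45,18,.33),(55,18,.33),(30,18,.33)):
  t,R=view(*a); go(t,R=R)"
```

```text
cam [ 0.482 -0.159  0.166] tcp [ 0.635 -0.048  0.106] toolz [ 0.44  0.85 -0.3 ] toolx [-0.87  0.48  0.09]
dp [-2.06, -1.22, 1.4] ang [-28.3, 16.9, -21.1] rows 4.6
cam [ 0.524 -0.194  0.166] tcp [ 0.656 -0.058  0.106] toolz [ 0.29  0.91 -0.3 ] toolx [-0.94  0.33  0.09]
dp [-4.01, -0.1, 1.72] ang [-26.2, 25.2, -26.5] rows 5.2
cam [ 0.433 -0.094  0.166] tcp [ 0.609 -0.026  0.106] toolz [ 0.64  0.7  -0.3 ] toolx [-0.72  0.69  0.09]
dp [1.14, -2.41, 1.39] ang [-31.1, 4.4, -12.9] rows 4.0
```

```bash
python3 -c "
from h import *
t,R=view(40,18,.33,G+[0,0,.02]); go(t,R=R)"
```

```text
cam [ 0.464 -0.138  0.186] tcp [ 0.626 -0.041  0.126] toolz [ 0.51  0.81 -0.3 ] toolx [-0.83  0.56  0.09]
dp [-0.56, -0.44, -0.17] ang [-29.3, 12.7, -18.4] rows 4.3
```

Call:
play_rows(rows=[{"dp": [0,0,0],"angular": [-6.5,2.8,-4.1]},{"dp": [-0.2,-0.2,0],"angular": [-13,5.6,-8.2]},{"dp": [-0.4,-0.4,0],"angular": [-19.5,8.4,-12.3]},{"dp": [-0.5,-0.4,-0.2],"angular": [-26,11.2,-16.4]},{"dp": [-0.5,-0.4,-0.2],"angular": [-29.3,12.7,-18.4]},{"dp": [-0.5,-0.4,-0.2],"angular": [-29.3,12.7,-18.4]}])

```text
time_s: 10.2
ee_pos: [0.6248, -0.0431, 0.1181]
tool_rot: [0.775, 2.196, 1.675]
ft_force: [0.3, -1.0, -0.3]
width: 0.0501
```

```bash
python3 gs.py g3; python3 gz.py g3
```

```text
[304 195]
crop origin 229 145
yellow px [304 194   8  18 108] [307.05555556 202.92592593]
yellow [0.70366561 0.05231228 0.06955735] resid along y [-0.09595449 -0.12991928]
red px [308 181   7  13  43] [311.04651163 186.72093023]
red z min/mean/max 0.0663376887929283 0.06846529185201776 0.07043250227625528 stand y [np.float64(-0.1208), np.float64(-0.1412)]
pointer-mark mm -1.0920566354763461
```

View pics/g3c.png

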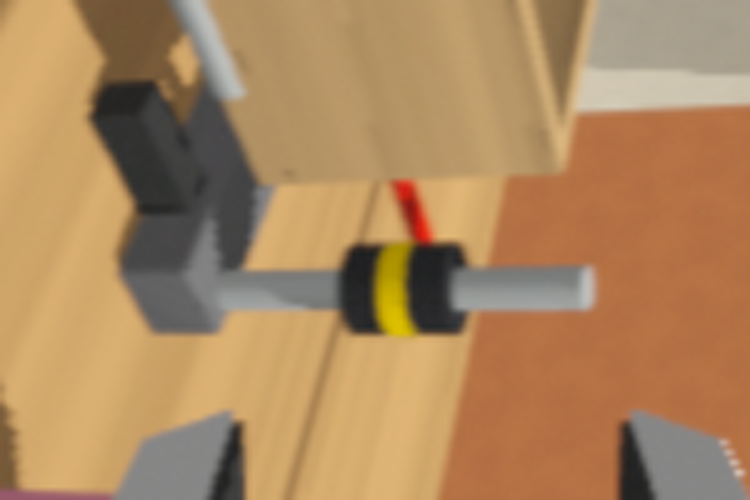

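The gauge view shows the band at crop (397,288) and the red blade at (413,210), reaching the post at (423,235). Apparent offsets of -3, -2 and -1 mm at depressions of 40, 32 and 20° extrapolate to about +0.5 mm at 0°, so the pointer is in the band. Next, the jars.

```bash
python3 -c "
from h import *
c=calibration('top'); print('vase',onz(c,(376,121),.14),'clay',onz(c,(441,237),.05),'glaze',onz(c,(487,224),.08))
print(read_state()['joint_pos'])
go([.617,-.20,.24],177)"
```

```text
vase [ 0.72798953 -0.17822291  0.14      ] clay [ 0.45324178 -0.36101474  0.05      ] glaze [ 0.48675067 -0.47164042  0.08      ]
[ 1.2419236   1.37946279 -1.06703683  1.89567233 -0.50584532  0.43864562
  2.10794593]
dp [-7.07, 7.92, -16.65] ang [72.3, 15.1, -30.5] rows 9.3
```

Call:
play_rows(rows=[{"dp": [-0.5,0.5,-3],"angular": [4,1,-2]},{"dp": [-1,1.5,-6],"angular": [11,2,-5]},{"dp": [-2,2.5,-9],"angular": [19,4,-8]},{"dp": [-3,3.5,-12],"angular": [27,5.6,-11.4]},{"dp": [-4,5,-14],"angular": [35,7.3,-14.8]},{"dp": [-5,6,-16],"angular": [43,9,-18]},{"dp": [-6,7,-16.6],"angular": [51,10.6,-21.5]},{"dp": [-7,7.9,-16.6],"angular": [59,12.3,-25]}], jaw=7)

```text
time_s: 11.05
ee_pos: [0.6182, -0.1981, 0.2476]
tool_rot: [0.241, 3.039, 0.37]
ft_force: [0.1, 0.4, -1.0]
width: 0.0701
```

```bash
python3 -c "
from h import *
s=read_state();print(s['ee_pos'],s['joint_pos'])
go([.617,-.278,.15],177)"
```

```text
[ 0.61821302 -0.19807026  0.24763217] [ 0.72379679  0.65079142 -0.55152821  1.46585199  0.08248197  1.07832586
  1.64678298]
dp [-0.69, -10.06, 7.59] ang [13.9, 3.7, -6.0] rows 2.5
```

Call:
play_rows(rows=[{"dp": [-0.3,-4,2],"angular": [7,1.8,-3]},{"dp": [-0.6,-8,5],"angular": [13.9,3.7,-6]},{"dp": [-0.7,-10,7.6],"angular": [13.9,3.7,-6]},{"dp": [-0.7,-10,7.6],"angular": [13.9,3.7,-6]},{"dp": [-0.7,-10,7.6],"angular": [13.9,3.7,-6]}])

```text
time_s: 11.55
ee_pos: [0.6181, -0.2751, 0.1539]
tool_rot: [0.082, 3.137, -0.0]
ft_force: [1.4, -0.6, 0.8]
width: 0.0696
```

```bash
python3 j.py w4.png; python3 -c "
from h import *
go([.617,-.278,.012],177)"
```

```text
white 1661 [312.1, 193.6] [290, 167, 46, 50] [ 0.61689575 -0.27741858  0.046     ]
white 1185 [269.0, 284.0] [246, 263, 44, 37] [ 0.72122787 -0.33205833  0.046     ]
blue 2161 [196.0, 146.9] [168, 124, 58, 48] [ 0.56342714 -0.38842946  0.046     ]
[ 0.61861011 -0.27565106  0.15425159]
dp [0.22, -0.24, 14.22] ang [-0.0, 0.3, 0.0] rows 2.8
```

Call:
play_rows(rows=[{"dp": [0.2,-0.2,4],"angular": [0,0,0]},{"dp": [0.2,-0.2,8],"angular": [0,0,0]},{"dp": [0.2,-0.2,12],"angular": [0,0,0]},{"dp": [0.2,-0.2,14],"angular": [0,0,0]},{"dp": [0.2,-0.2,14],"angular": [0,0,0]}])

```text
time_s: 12.1
ee_pos: [0.6164, -0.2765, 0.0139]
tool_rot: [0.083, 3.137, 0.002]
ft_force: [0.1, -0.2, 0.2]
width: 0.0701
```

Call:
play_rows(rows=[{"dp": [0,0,0],"angular": [0,0,0]},{"dp": [0,0,0],"angular": [0,0,0]},{"dp": [0,0,0],"angular": [0,0,0]},{"dp": [0,0,0],"angular": [0,0,0]},{"dp": [0,0,0],"angular": [0,0,0]},{"dp": [0,0,-1],"angular": [0,0,0]},{"dp": [0,0,-5],"angular": [0,0,0]},{"dp": [0,0,-9],"angular": [0,0,0]}], jaw=4)

```text
time_s: 12.9
ee_pos: [0.6151, -0.2762, 0.1045]
tool_rot: [0.083, 3.139, 0.004]
ft_force: [0.6, -0.6, -0.1]
width: 0.0469
```

```bash
python3 -c "
from h import *
s=read_state();print(s['ee_pos'],s['width'],s['ft_force'])
# bays
p=s2w(-.02,.0545);print('white bay',p); go([*p,.24],177)
go([*p,.08],177)"
```

```text
[ 0.61506745 -0.27617424  0.10453374] 0.04693804272410621 [ 0.64089033 -0.60355426 -0.060829  ]
white bay [0.52351901 0.13790877]
dp [11.31, 40.9, -13.46] ang [0.1, 0.1, -0.0] rows 8.9
dp [11.33, 40.86, 2.54] ang [0.1, 0.1, -0.0] rows 8.5
```

```bash
python3 -c "
from h import *
s=read_state();print(s['width'],s['ft_force'])
p=s2w(-.03,.0545);print('white bay',p); go([*p,.22],177)"
```

```text
0.04693804272410621 [ 0.64089033 -0.60355426 -0.060829  ]
white bay [0.52299043 0.12792275]
dp [11.31, 39.9, -11.46] ang [0.1, 0.1, -0.0] rows 8.6
```

Call:
play_rows(rows=[{"dp": [0,0,-4],"angular": [0,0,0]},{"dp": [1.5,4,-8],"angular": [0,0,0]},{"dp": [2.5,8,-11.5],"angular": [0,0,0]},{"dp": [3.5,12.5,-11.5],"angular": [0,0,0]},{"dp": [5,17,-11.5],"angular": [0,0,0]},{"dp": [6.5,21.5,-11.5],"angular": [0,0,0]},{"dp": [8,26,-11.5],"angular": [0,0,0]},{"dp": [9,30,-11.5],"angular": [0,0,0]}])

```text
time_s: 13.7
ee_pos: [0.5394, 0.0304, 0.2211]
tool_rot: [0.08, 3.139, 0.004]
ft_force: [0.8, -0.1, -1.0]
width: 0.0468
```

```bash
python3 -c "
from h import *
s=read_state();print(s['width'],s['ft_force'])
p=s2w(-.03,.0545); go([*p,.18],177)"
```

```text
0.04675282666360521 [ 0.80004166 -0.10658598 -0.96150518]
dp [2.14, 9.64, 4.14] ang [0.2, 0.1, 0.1] rows 2.1
```

Call:
play_rows(rows=[{"dp": [1,4,0],"angular": [0,0,0]},{"dp": [2,8,1],"angular": [0,0,0]},{"dp": [2.1,9.6,3],"angular": [0,0,0]},{"dp": [2.1,9.6,4],"angular": [0,0,0]},{"dp": [2.1,9.6,4],"angular": [0,0,0]},{"dp": [2.1,9.6,4],"angular": [0,0,0]}])

```text
time_s: 14.3
ee_pos: [0.5238, 0.1256, 0.1816]
tool_rot: [0.084, 3.139, 0.002]
ft_force: [0.4, -0.8, -1.6]
width: 0.0467
```

```bash
python3 -c "
from h import *
s=read_state();print(s['width'],s['ft_force'],w2s(s['ee_pos']))
p=s2w(-.03,.0545); go([*p,.06],177)
im,c=save('top','top2.png')
b=im[120:245,160:300]
cv2.imwrite('pics/tc2.png',cv2.resize(im[90:250,160:420],None,fx=3,fy=3,interpolation=cv2.INTER_CUBIC)[:,:,::-1])"
```

```text
0.046683890855587315 [ 0.39139299 -0.75409    -1.5508055 ] [-0.03229247  0.05353862]
dp [0.11, 0.21, 12.16] ang [0.1, 0.1, -0.1] rows 2.4
```

View pics/tc2.png

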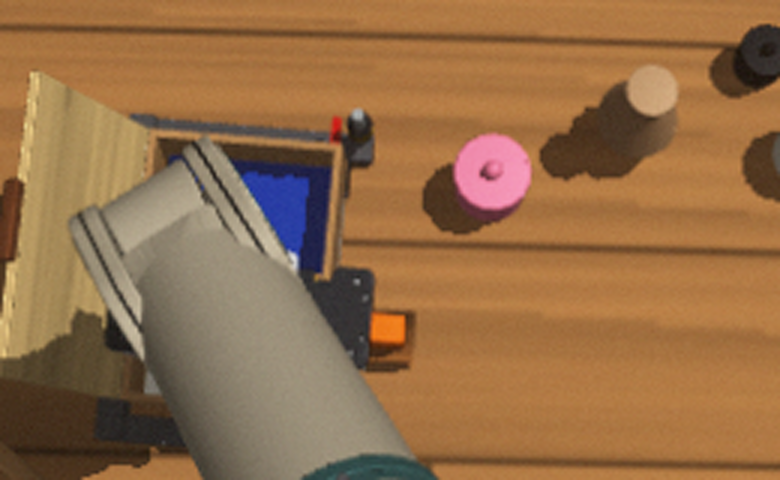

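The gripper is over the white bay, clear of the lid. The wedge handle is at (388,328). Lowering.

Call:
play_rows(rows=[{"dp": [0.1,0.2,3],"angular": [0,0,0]},{"dp": [0.1,0.2,6],"angular": [0,0,0]},{"dp": [0.1,0.2,9],"angular": [0,0,0]},{"dp": [0.1,0.2,11],"angular": [0,0,0]},{"dp": [0.1,0.2,11.7],"angular": [0,0,0]},{"dp": [0.1,0.2,11.9],"angular": [0,0,0]},{"dp": [0.1,0.2,11.9],"angular": [0,0,0]}])

```text
time_s: 15.05
ee_pos: [0.5244, 0.1277, 0.0637]
tool_rot: [0.086, 3.137, 0.004]
ft_force: [0.5, 0.5, -0.7]
width: 0.0468
```

Call:
play_rows(rows=[{"dp": [0,0,0.2],"angular": [0,0,0]},{"dp": [0,0,0.4],"angular": [0,0,0]},{"dp": [0,0,0.5],"angular": [0,0,0]},{"dp": [0,0,0.5],"angular": [0,0,0]}])

```text
time_s: 15.45
ee_pos: [0.5257, 0.128, 0.061]
tool_rot: [0.086, 3.133, 0.004]
ft_force: [-2.3, -0.5, 13.3]
width: 0.0472
```

Call:
play_rows(rows=[{"dp": [0,0,-0.1],"angular": [0,0,0]},{"dp": [0,0,-0.1],"angular": [0,0,0]},{"dp": [0,0,-0.1],"angular": [0,0,0]},{"dp": [0,0,-1],"angular": [0,0,0]},{"dp": [0,0,-3],"angular": [0,0,0]},{"dp": [0,0,-7],"angular": [0,0,0]},{"dp": [0,0,-11],"angular": [0,0,0]},{"dp": [0,0,-15],"angular": [0,0,0]}], jaw=5.4)

```text
time_s: 16.25
ee_pos: [0.5239, 0.127, 0.2126]
tool_rot: [0.086, 3.135, 0.002]
ft_force: [1.5, 0.3, 0.5]
width: 0.0543
```

```bash
python3 j.py w5.png; python3 -c "
from h import *
s=read_state();print(s['ee_pos'],s['width'])
go([.563,-.392,.2],177);go([.563,-.392,.15],177)"
```

```text
orange [218 200  31  19 558] [233.46774194 208.85663082] [0.54334054 0.0343373  0.08      ]
white 9139 [344.9, 184.2] [283, 146, 125, 77] [0.53047927 0.16440852 0.046     ]
white 2828 [226.6, 42.7] [147, 19, 155, 51] [0.36748294 0.04197257 0.046     ]
white 1476 [593.3, 150.5] [552, 130, 83, 39] [0.50521922 0.46036195 0.046     ]
blue 3250 [324.2, 273.7] [287, 252, 80, 44] [0.65401848 0.13348428 0.046     ]
[0.52757748 0.12869253 0.21885279]
[0.52757748 0.12869253 0.21885279] 0.05389762034330304
dp [-6.37, -51.8, 1.74] ang [0.3, 0.9, -0.2] rows 10.4
dp [-6.29, -51.83, 6.74] ang [0.3, 0.9, -0.2] rows 10.5
```

Now to the blue jar.

Call:
play_rows(rows=[{"dp": [-0.5,-5,0],"angular": [0,0,0]},{"dp": [-1,-10,0],"angular": [0,0,0]},{"dp": [-2,-15,0],"angular": [0,0,0]},{"dp": [-2.5,-20,0],"angular": [0,0,0]},{"dp": [-3,-25,0],"angular": [0,0,0]},{"dp": [-4,-30,0],"angular": [0,0.5,0]},{"dp": [-4.5,-35,0],"angular": [0,0.9,0]},{"dp": [-5,-40,1],"angular": [0,0.9,0]}], jaw=7)

```text
time_s: 17.1
ee_pos: [0.5557, -0.272, 0.2095]
tool_rot: [0.087, 3.139, 0.006]
ft_force: [1.0, 0.4, 0.6]
width: 0.07
```

Call:
play_rows(rows=[{"dp": [-0.7,-5,2],"angular": [0,0,0]},{"dp": [-1.2,-10,5],"angular": [0,0,0]},{"dp": [-1.3,-12.4,5],"angular": [0,0,0]},{"dp": [-1.3,-12.4,5],"angular": [0,0,0]},{"dp": [-1.3,-12.4,5],"angular": [0,0,0]}])

```text
time_s: 17.6
ee_pos: [0.5608, -0.3967, 0.1582]
tool_rot: [0.09, 3.14, 0.008]
ft_force: [-0.7, 0.9, 0.7]
width: 0.0704
```

```bash
python3 j.py w6.png; python3 -c "
from h import *
s=read_state();print(s['ee_pos'],s['width'])
go([.563,-.392,.014],177)"
```

```text
white 1390 [35.9, 196.4] [0, 99, 54, 197] [ 0.54674039 -0.68589176  0.046     ]
white 984 [359.4, 10.5] [332, 0, 59, 32] [ 0.39577833 -0.34710784  0.046     ]
white 807 [361.9, 288.8] [342, 275, 42, 25] [ 0.67855777 -0.34773687  0.046     ]
blue 1626 [316.8, 194.2] [295, 170, 44, 49] [ 0.56144595 -0.39365774  0.046     ]
[ 0.56184228 -0.39510116  0.15899831]
[ 0.56184228 -0.39510116  0.15899831] 0.06978128434376778
dp [-0.08, 0.24, 14.5] ang [0.3, 0.1, -0.1] rows 2.9
```

Call:
play_rows(rows=[{"dp": [0,0.1,4],"angular": [0,0,0]},{"dp": [0,0.1,8],"angular": [0,0,0]},{"dp": [0,0.1,12],"angular": [0,0,0]},{"dp": [0,0.1,14.4],"angular": [0,0,0]},{"dp": [0,0.1,14.5],"angular": [0,0,0]},{"dp": [0,0.1,14.5],"angular": [0,0,0]}])

```text
time_s: 18.25
ee_pos: [0.5632, -0.3918, 0.0151]
tool_rot: [0.083, 3.138, 0.009]
ft_force: [-0.4, 0.1, 1.2]
width: 0.07
```

Call:
play_rows(rows=[{"dp": [0,0,0],"angular": [0,0,0]},{"dp": [0,0,0],"angular": [0,0,0]},{"dp": [0,0,0],"angular": [0,0,0]},{"dp": [0,0,0],"angular": [0,0,0]},{"dp": [0,0,0],"angular": [0,0,0]},{"dp": [0,0,-4],"angular": [0,0,0]},{"dp": [0,0,-9],"angular": [0,0,0]},{"dp": [0,0,-14],"angular": [0,0,0]}], jaw=4)

```text
time_s: 19.05
ee_pos: [0.5621, -0.3922, 0.156]
tool_rot: [0.083, 3.14, 0.011]
ft_force: [0.6, -0.1, -0.7]
width: 0.047
```

```bash
python3 -c "
from h import *
s=read_state();print(s['ee_pos'],s['width'],s['ft_force'])
p=s2w(-.025,-.0545);print(p);go([*p,.22],177)"
```

```text
[ 0.56206956 -0.3922091   0.15597552] 0.04704591688651422 [ 0.55069166 -0.14066464 -0.68092135]
[0.63210234 0.12715414]
dp [-4.25, 52.28, -6.02] ang [0.4, 0.0, -0.0] rows 10.6
```

Call:
play_rows(rows=[{"dp": [-0.5,3,-3],"angular": [0,0,0]},{"dp": [-1,7.5,-5],"angular": [0,0,0]},{"dp": [-1.5,12.5,-6],"angular": [0,0,0]},{"dp": [-2,17.5,-6],"angular": [0,0,0]},{"dp": [-2.5,22.5,-6],"angular": [0,0,0]},{"dp": [-3,27.5,-6],"angular": [0,0,0]},{"dp": [-3.5,32.5,-6],"angular": [0,0,0]},{"dp": [-3.8,37.5,-6],"angular": [0,0,0]}])

```text
time_s: 19.85
ee_pos: [0.6193, -0.0207, 0.2187]
tool_rot: [0.084, 3.14, 0.011]
ft_force: [1.7, 0.6, -0.1]
width: 0.0469
```

```bash
python3 -c "
from h import *
s=read_state();print(s['ee_pos'],s['width'],s['ft_force'])
p=s2w(-.025,-.0545);go([*p,.18],177)"
```

```text
[ 0.61933761 -0.02072754  0.21872768] 0.046926003393161 [ 1.66644864  0.6131207  -0.1462457 ]
dp [-0.49, 14.81, 3.98] ang [0.4, 0.0, -0.1] rows 3.1
```

Call:
play_rows(rows=[{"dp": [-0.2,4,0],"angular": [0,0,0]},{"dp": [-0.3,8,0],"angular": [0,0,0]},{"dp": [-0.4,12,1],"angular": [0,0,0]},{"dp": [-0.5,14.7,3],"angular": [0,0,0]},{"dp": [-0.5,14.8,4],"angular": [0,0,0]},{"dp": [-0.5,14.8,4],"angular": [0,0,0]},{"dp": [-0.5,14.8,4],"angular": [0,0,0]}])

```text
time_s: 20.55
ee_pos: [0.6324, 0.1251, 0.1798]
tool_rot: [0.087, 3.14, 0.009]
ft_force: [0.1, 0.5, -0.5]
width: 0.0468
```

```bash
python3 -c "
from h import *
s=read_state();print(s['ee_pos'],s['width'],s['ft_force'],w2s(s['ee_pos']))
im,c=save('top','top3.png')
print(blob(im,(110,120,40),(130,255,255),(200,120,300,190)))
p=s2w(-.025,-.0545);go([*p,.062],177)"
```

```text
[0.63238128 0.12510331 0.17977303] 0.046765232196771665 [ 0.07611958  0.50998444 -0.45529156] [-0.02703322 -0.05488695]
[(241, [219.5, 167.6], [213, 154, 17, 24])]
dp [0.1, 0.14, 11.83] ang [0.3, 0.1, -0.2] rows 2.4
```

Call:
play_rows(rows=[{"dp": [0.1,0.1,3],"angular": [0,0,0]},{"dp": [0.1,0.1,6],"angular": [0,0,0]},{"dp": [0.1,0.1,9],"angular": [0,0,0]},{"dp": [0.1,0.1,11],"angular": [0,0,0]},{"dp": [0.1,0.1,11.6],"angular": [0,0,0]},{"dp": [0.1,0.1,11.8],"angular": [0,0,0]},{"dp": [0.1,0.1,11.8],"angular": [0,0,0]}])

```text
time_s: 21.3
ee_pos: [0.633, 0.1264, 0.0635]
tool_rot: [0.089, 3.137, 0.01]
ft_force: [0.5, 0.2, -1.2]
width: 0.0468
```

Call:
play_rows(rows=[{"dp": [0,0,0.15],"angular": [0,0,0]},{"dp": [0,0,0.25],"angular": [0,0,0]},{"dp": [0,0,0.25],"angular": [0,0,0]}])

```text
time_s: 21.6
ee_pos: [0.6337, 0.1264, 0.0618]
tool_rot: [0.089, 3.136, 0.01]
ft_force: [-0.3, 0.5, 0.8]
width: 0.0466
```

Call:
play_rows(rows=[{"dp": [0,0,0.1],"angular": [0,0,0]},{"dp": [0,0,0.1],"angular": [0,0,0]}])

```text
time_s: 21.8
ee_pos: [0.634, 0.1265, 0.0617]
tool_rot: [0.089, 3.135, 0.01]
ft_force: [-1.9, -0.5, 5.6]
width: 0.0469
```

Call:
play_rows(rows=[{"dp": [0,0,0],"angular": [0,0,0]},{"dp": [0,0,0],"angular": [0,0,0]},{"dp": [0,0,0],"angular": [0,0,0]},{"dp": [0,0,-1],"angular": [0,0,0]},{"dp": [0,0,-3],"angular": [0,0,0]},{"dp": [0,0,-7],"angular": [0,0,0]},{"dp": [0,0,-11],"angular": [0,0,0]},{"dp": [0,0,-15],"angular": [0,0,0]}], jaw=5.4)

```text
time_s: 22.6
ee_pos: [0.6329, 0.1256, 0.2138]
tool_rot: [0.089, 3.135, 0.011]
ft_force: [0.6, 0.3, 0.7]
width: 0.0541
```

```bash
python3 -c "
from h import *
s=read_state();print(s['ee_pos'],s['joint_pos'],s['time_s'])
for a in ((40,20,.33),):
  t,R=view(*a,G+[0,0,.02]); go(t,R=R)
go([.60,-.02,.22],177)"
```

```text
[0.63289057 0.12562916 0.2137671 ] [ 0.02338618  0.64107363 -0.44507812  1.52057428  0.29813141  1.04035447
  1.02025879] 22.6
cam [ 0.467 -0.136  0.197] tcp [ 0.627 -0.04   0.129] toolz [ 0.5   0.8  -0.33] toolx [-0.82  0.56  0.1 ]
dp [-0.28, -16.67, 8.31] ang [-69.9, -14.1, 30.4] rows 9.0
dp [2.46, -14.72, -0.74] ang [0.4, 0.3, -0.2] rows 3.0
```

Call:
play_rows(rows=[{"dp": [0,-5,0],"angular": [0,0,0]},{"dp": [0,-10,0],"angular": [-7.5,-1.5,3.2]},{"dp": [0,-15,0],"angular": [-15,-3,6.5]},{"dp": [-0.1,-16.6,2],"angular": [-22.5,-4.5,9.7]},{"dp": [-0.1,-16.6,3],"angular": [-30,-6,13]},{"dp": [-0.1,-16.6,4],"angular": [-37.5,-7.5,16.3]},{"dp": [-0.2,-16.6,5],"angular": [-45,-9,19.5]},{"dp": [-0.3,-16.7,6],"angular": [-52,-10.5,22.6]}])

```text
time_s: 23.4
ee_pos: [0.6279, -0.0434, 0.1536]
tool_rot: [0.632, 2.557, 1.288]
ft_force: [-0.3, -1.3, -0.7]
width: 0.0535
```

```bash
python3 -c "
from h import *
s=read_state();print(s['ee_pos'])
t,R=view(40,20,.33,G+[0,0,.02]); go(t,R=R)"
```

```text
[ 0.62791973 -0.04335371  0.15358334]
cam [ 0.467 -0.136  0.197] tcp [ 0.627 -0.041  0.13 ] toolz [ 0.5   0.8  -0.33] toolx [-0.82  0.56  0.1 ]
dp [0.19, -1.79, 1.59] ang [-17.7, -3.4, 7.8] rows 2.3
```

Call:
play_rows(rows=[{"dp": [0,-0.6,0.5],"angular": [-7,-1.4,3]},{"dp": [0.1,-1.2,1],"angular": [-14,-2.7,6]},{"dp": [0.2,-1.8,1.6],"angular": [-17.7,-3.4,7.8]},{"dp": [0.2,-1.8,1.6],"angular": [-17.7,-3.4,7.8]},{"dp": [0.2,-1.8,1.6],"angular": [-17.7,-3.4,7.8]}])

```text
time_s: 23.9
ee_pos: [0.6274, -0.0407, 0.1303]
tool_rot: [0.774, 2.234, 1.638]
ft_force: [0.3, 0.4, 0.9]
width: 0.0539
```

```bash
python3 gs.py g4; python3 gz.py g4; python3 - <<'E'
from h import *
im,c=save('top','top4.png')
a=im[105:245,180:290]; b=cv2.imread('pics/g4c.png')
a=cv2.resize(a,None,fx=3.2,fy=3.2,interpolation=cv2.INTER_CUBIC)[:,:,::-1]
w=np.zeros((500,750+0,3),np.uint8)
b=cv2.resize(b,(440,293)); w[:293,:440]=b; w[:a.shape[0],750-310:]=a[:,:310]
cv2.imwrite('pics/m4.png',w)
E
```

```text
[298 196]
crop origin 223 146
yellow px [297 194   8  19 110] [300.1        203.24545455]
yellow [0.70367573 0.05229809 0.06972211] resid along y [-0.09596812 -0.12993014]
red px [301 182   9  13  52] [305.15384615 187.59615385]
red z min/mean/max 0.06565965102408852 0.06838423066843555 0.07089174952247493 stand y [np.float64(-0.1218), np.float64(-0.1422)]
pointer-mark mm -1.337882606593177
```

View pics/m4.png

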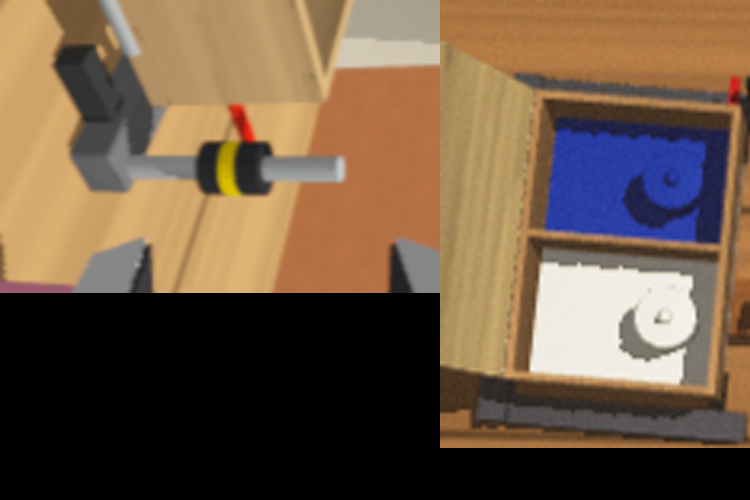

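The mosaic shows both jars upright in their own bays: blue knob at (672,178), white at (663,318). The pointer offset is unchanged, still beside the yellow band. Now the lid.

```bash
python3 -c "
from h import *
go([.60,-.04,.37],177)
c=calibration('top')
for x in (.11,.125,.14,.16): print(x,proj(c,[*s2w(x,0),.27]))"
```

```text
dp [4.55, 21.65, -9.24] ang [70.2, 14.7, -30.3] rows 9.1
0.11 [177.28643787 164.23090727]
0.125 [170.31712354 163.70426411]
0.14 [163.35796066 163.17909721]
0.16 [154.09610371 162.48126906]
```

Call:
play_rows(rows=[{"dp": [0,3,-3],"angular": [3,0.6,-1.3]},{"dp": [0.5,6.5,-5],"angular": [10,2.1,-4.3]},{"dp": [1,10,-7],"angular": [18,3.8,-7.8]},{"dp": [2,13,-9],"angular": [26,5.4,-11.2]},{"dp": [3,16,-9.2],"angular": [34,7.1,-14.7]},{"dp": [4,19,-9.2],"angular": [42,8.8,-18.1]},{"dp": [4.5,21.6,-9.2],"angular": [50,10.5,-21.6]},{"dp": [4.5,21.6,-9.2],"angular": [58,12.1,-25]}], jaw=0)

```text
time_s: 24.8
ee_pos: [0.6024, -0.0356, 0.379]
tool_rot: [0.228, 3.042, 0.355]
ft_force: [0.7, 0.7, -1.4]
width: 0.0002
```

```bash
python3 -c "
from h import *
s=read_state();print(s['ee_pos'],s['joint_pos'])
p=s2w(.185,0);print(p);go([.60,-.04,.37],177);go([*p,.37],177)"
```

```text
[ 0.60238339 -0.03557899  0.37902532] [ 0.63983586  0.4801916  -0.78318937  1.44873914  0.11967456  1.23582193
  1.32179775]
[0.58877888 0.33974137]
dp [0.21, -0.67, 0.76] ang [13.4, 3.7, -5.5] rows 1.7
dp [7.2, 35.72, 9.14] ang [13.4, 3.7, -5.5] rows 7.5
```

Call:
play_rows(rows=[{"dp": [0.9,4.4,1.1],"angular": [6.7,1.9,-2.7]},{"dp": [1.8,8.9,2.3],"angular": [13.4,3.7,-5.5]},{"dp": [2.7,13.4,3.4],"angular": [13.4,3.7,-5.5]},{"dp": [3.6,17.9,4.6],"angular": [13.4,3.7,-5.5]},{"dp": [4.5,22.4,5.7],"angular": [13.4,3.7,-5.5]},{"dp": [5.4,26.8,6.9],"angular": [13.4,3.7,-5.5]},{"dp": [6.3,31.3,8],"angular": [13.4,3.7,-5.5]},{"dp": [7.2,35.7,9.1],"angular": [13.4,3.7,-5.5]}])

```text
time_s: 25.6
ee_pos: [0.5865, 0.3434, 0.3749]
tool_rot: [0.077, 3.136, 0.002]
ft_force: [0.9, 1.3, 0.3]
width: 0.0004
```

```bash
python3 -c "
from h import *
s=read_state();print(s['ee_pos'],w2s(s['ee_pos']))
go([*s2w(.185,0),.225],177)"
```

```text
[0.58650001 0.3434185  0.37485475] [0.18855153 0.00247006]
dp [-0.17, -0.38, 14.99] ang [0.1, 0.3, 0.2] rows 3.0
```

Call:
play_rows(rows=[{"dp": [0,0,4],"angular": [0,0,0]},{"dp": [0,0,8],"angular": [0,0,0]},{"dp": [0,0,12],"angular": [0,0,0]},{"dp": [0,0,15],"angular": [0,0,0]},{"dp": [0,0,15],"angular": [0,0,0]},{"dp": [0,-1.5,15],"angular": [0,0,0]},{"dp": [0,-3,15],"angular": [0,0,0]},{"dp": [0,-4.5,15],"angular": [0,0,0]}])

```text
time_s: 26.4
ee_pos: [0.5861, 0.2987, 0.228]
tool_rot: [0.077, 3.131, 0.007]
ft_force: [1.1, 1.0, 1.7]
width: 0.0008
```

Call:
play_rows(rows=[{"dp": [0,-1.5,0],"angular": [0,0,0]},{"dp": [0,-3,0],"angular": [0,0,0]},{"dp": [0,-4.5,0],"angular": [0,0,0]},{"dp": [0,-6,0],"angular": [0,0,0]},{"dp": [0,-7.5,0],"angular": [0,0,0]},{"dp": [0,-9,0],"angular": [0,0,0]},{"dp": [0,-9,0],"angular": [0,0,0]}])

```text
time_s: 27.1
ee_pos: [0.582, 0.205, 0.2271]
tool_rot: [0.083, 3.131, 0.002]
ft_force: [0.2, -1.1, -0.6]
width: 0.0006
```

```bash
python3 -c "
from h import *
s=read_state();print(s['ee_pos'],w2s(s['ee_pos']),s['ft_force'])"
```

```text
[0.58199608 0.2050082  0.22714057] [ 0.05009665 -0.00034852] [ 0.15423228 -1.12437579 -0.61883772]
```

Call:
play_rows(rows=[{"dp": [0,0,-4],"angular": [0,0,0]},{"dp": [0,0,-8],"angular": [0,0,0]},{"dp": [0,0,-11],"angular": [0,0,0]},{"dp": [0,0,-11],"angular": [0,0,0]},{"dp": [0,0,-11],"angular": [0,0,0]},{"dp": [0,0,-11],"angular": [0,0,0]},{"dp": [0,0,-11],"angular": [0,0,0]},{"dp": [0,0,-11],"angular": [0,0,0]}])

```text
time_s: 27.9
ee_pos: [0.5806, 0.2046, 0.336]
tool_rot: [0.083, 3.133, 0.001]
ft_force: [-0.6, -1.2, 0.8]
width: 0.0005
```

Call:
play_rows(rows=[{"dp": [0,-4,0],"angular": [0,0,0]},{"dp": [0,-8,0],"angular": [0,0,0]},{"dp": [0,-12,0],"angular": [0,0,0]},{"dp": [0,-16,0],"angular": [0,0,0]},{"dp": [0,-20,0],"angular": [0,0,0]},{"dp": [0,-24,0],"angular": [0,0,0]},{"dp": [0,-28,0],"angular": [0,0,0]},{"dp": [0,-30,0],"angular": [0,0,0]}])

```text
time_s: 28.7
ee_pos: [0.564, -0.0998, 0.3348]
tool_rot: [0.091, 3.134, -0.002]
ft_force: [0.3, -0.1, 0.2]
width: 0.0005
```

```bash
python3 -c "
from h import *
s=read_state();print(s['ee_pos'],s['time_s'])
im,c=save('top','top5.png')
print(proj(c,[*s2w(-.085,0),.11]))
cv2.imwrite('pics/tc5.png',cv2.resize(im[90:250,160:420],None,fx=3,fy=3,interpolation=cv2.INTER_CUBIC)[:,:,::-1])"
```

```text
[ 0.56404268 -0.09983587  0.33483914] 28.7
[272.61397846 182.51673141]
```

View pics/tc5.png

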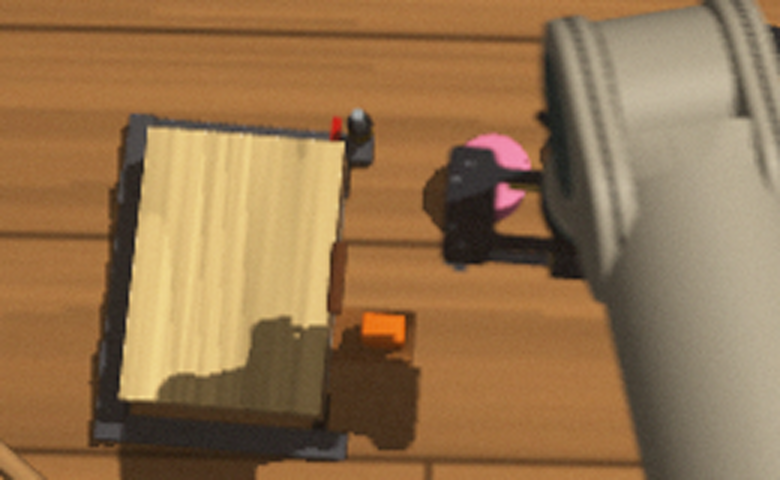

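The lid lies over the crate, with its front edge from (343,142) to (328,415) matching the rim. A final gauge check follows, which also gives the lid time to settle.

```bash
python3 -c "
from h import *
t,R=view(40,20,.33,G+[0,0,.02]); go(t,R=R)"
```

```text
cam [ 0.467 -0.136  0.197] tcp [ 0.627 -0.04   0.13 ] toolz [ 0.5   0.8  -0.33] toolx [-0.82  0.56  0.1 ]
dp [-5.78, 6.66, 20.52] ang [-70.5, -13.8, 30.3] rows 9.1
```

Call:
play_rows(rows=[{"dp": [-0.5,0.5,0],"angular": [-7.8,-1.5,3.3]},{"dp": [-1.2,1.2,2],"angular": [-15.6,-3,6.7]},{"dp": [-2,2,5],"angular": [-23.4,-4.5,10]},{"dp": [-2.8,2.9,8],"angular": [-31.2,-6,13.4]},{"dp": [-3.5,3.8,11],"angular": [-39,-7.6,16.7]},{"dp": [-4.2,4.7,14],"angular": [-46.8,-9.1,20]},{"dp": [-5,5.5,17],"angular": [-54.6,-10.7,23.4]},{"dp": [-5.6,6.3,19.5],"angular": [-62.4,-12.2,26.7]}])

```text
time_s: 29.55
ee_pos: [0.6259, -0.0446, 0.1385]
tool_rot: [0.714, 2.389, 1.486]
ft_force: [0.2, -1.2, -0.9]
width: 0.0003
```

Call:
play_rows(rows=[{"dp": [0,0,0.5],"angular": [-3,-0.6,1.2]},{"dp": [0,0,0.8],"angular": [-7,-1.4,2.8]},{"dp": [0,0,0.8],"angular": [-7,-1.4,2.8]},{"dp": [0,0,0.8],"angular": [-7,-1.4,2.8]}])

```text
time_s: 29.95
ee_pos: [0.6296, -0.038, 0.1351]
tool_rot: [0.762, 2.256, 1.617]
ft_force: [0.7, 0.0, 0.4]
width: 0.0006
```

```bash
python3 gs.py g5; python3 gz.py g5; python3 - <<'E'
from h import *
im,c=save('top','top6.png'); a=cv2.imread('pics/top5.png')[:,:,::-1]
d=np.abs(im.astype(int)-a)[120:235,195:275].max(2); print('lid change px>25:',(d[:, :]>25).sum())
hsv=[cv2.cvtColor(np.ascontiguousarray(x),cv2.COLOR_RGB2HSV) for x in(a,im)]
w,_=save('wrist','g6.png'); w=np.vstack([w[:400]]); cv2.imwrite('pics/g6.png',w[:,:,::-1]); print(read_state()['time_s'],read_state()['ft_force'])
E
```

```text
[295 196]
crop origin 220 146
yellow px [294 195   8  19 109] [297.11926606 204.31192661]
yellow [0.70386262 0.05206195 0.06988162] resid along y [-0.09619405 -0.13012925]
red px [299 183   8  13  55] [302.72727273 188.72727273]
red z min/mean/max 0.06538222819994338 0.06827252415851894 0.07106818369198442 stand y [np.float64(-0.1222), np.float64(-0.1423)]
pointer-mark mm -1.6091005310401725
lid change px>25: 1404
30.1 [-0.27404798  0.34146078  0.05920132]
```

View pics/g6.png

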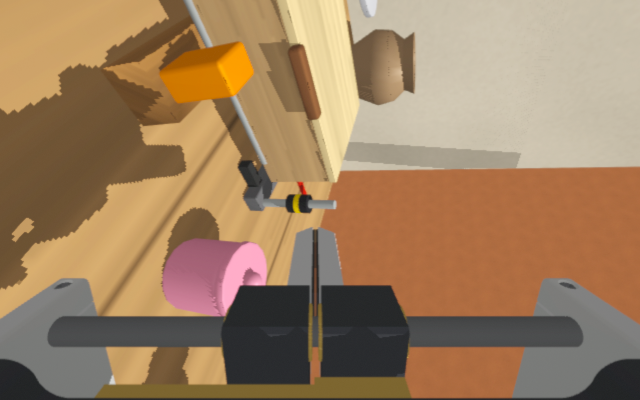

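The picture shows the lid flush on the front rim (tab at (305,80)), the wedge under the crate with its handle free at (210,72), and the pointer beside the yellow band at (298,204). The robot is in free air, so I'm handing in.

```bash
python3 -c "
from bench import *
print(finish_job())"
```

```text
the job is handed in; nothing more can be done
None
```

I slid the wedge under the crate in two pushes, stood the white and blue jars in their own bays, pushed the lid shut and handed the job in at about 30 s of the allowed 72. `finish_job()` gave no verdict.

- **Pointer:** my last gauge reading put it 1.6 mm below the band centre, against a limit of 3.5 mm. The reading shifts with viewing angle. Extrapolating three views taken before the jars and lid to a level view gave about +0.5 mm. Two later readings in nearly the same view drifted from -1.1 to -1.3 and then -1.6 mm, which I put down to small changes in camera angle.
- **Jars:** a top picture taken before the lid was closed showed both standing upright in the right bays, roughly 27 mm towards the front of the bay centres. I did not see them again once the lid was shut.
- **Lid:** it looked flush with the front rim in the last wrist picture, but I did not measure its angle.
- **Robot:** it ended clear of everything, with force readings near zero.

Two checks did not agree:
- **Height offset:** the gauge post's top projected about 4 px off. That is an offset of roughly 5 mm in absolute height, so I relied only on the pointer's height relative to the band.
- **Lid settling:** comparing two top pictures of the lid was inconclusive. Many pixels changed, and the arm and its shadow had moved between them.

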